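# Hold the spring clip open over the tall display card

### The arm

A 6-joint arm with a two-finger parallel gripper is mounted at the origin on the work surface. World frame = base frame: x ahead of the robot, y to its left, z up, the work surface at z = 0. Lengths are in mm, angles in rad, forces in N, time in s.
With the tool pointing down it reaches from about 350 to 775 mm from the base axis. Payload 7.3 kg.
Tool frame: the origin (TCP) lies between the finger pads; the fingertips stand bot.tip_extent ahead of it and the grasp point (between the pads) lies 6 mm ahead of it (bot.tip_extent is the distance from the TCP to the fingertips, in mm); x points along the fingers, y is the direction in which the jaws open and shut, and the axes are right-handed (so a half turn about x gives the same grasp; the last joint's range is limited). The gripper opens to 92 mm and grips with 3 to 60 N. Pads are 19 mm wide; open, the fingers measure 130 mm over their backs; the gripper's body (75 mm by 190 mm) begins 47 mm behind the grasp point.
Start: joints at [-1.302, 0.342, 1.524, -0, 1.275, -0.146], TCP at [211.602, -480.489, 221.441] pointing down, gripper open.
Joint ranges: [-2.53, 2.53], [-0.77, 2.02], [0.04, 2.7], [-1, 4.14], [0.28, 2.66], [-3.11, 3.11]. Speed limits (rad/s): [2.57, 2.57, 3.14, 3.14, 3.14, 3.14].

### API

Orientations are given as [roll, pitch, yaw] about the fixed x, y, z axes, in that order (R = Rz(yaw) Ry(pitch) Rx(roll)).
In Python, from plant import bot, capture, workorder gives the robot as it stands. The module is installed in compiled form; this text tells all that it offers.
- The arm moves only by the shell command python3 -m crank 'ROWS'. ROWS is JSON, a list of rows, each an object with "linear": the shift along the tool's x, y, z in cm, a list of three; "delta_rot": the turn, a rotation vector about the tool's x, y, z in degrees, a list of three; "fingers": the opening, from 0 (shut) to 1 (fully open). In form: [{"linear": [x, y, z], "delta_rot": [wx, wy, wz], "fingers": fingers}, ...]. A call has exactly 5 rows; each row shifts and turns the commanded pose from where the row before left it, along the tool's axes as they then stand; what a row does not reach is not made up. A row lasts 1/10 s, in which the tool goes at most 50 mm and 8.59 degrees, less where a joint would pass 70% of its speed; a pose out of reach is approached as far as the arm can. A call with a gripper value outside its range is refused whole. The fingers move at their own pace and stop on an object; the grip force is fixed at half the most. Time passes only in rows, so rows that do not move let the fingers close, or fill a call up. It gives the time, the measured TCP pose, the force and the opening at its end, in the units of the state.
- bot.get_obs(): the state, without advancing time (a new reading comes with each control period).
- capture(name): name is "side" or "top" or "wrist"; returns a dict with "image" (480x640x3 uint8, blue, green, red), "mtx" (3x3 intrinsics, pixels), "pose" (4x4, takes a point from camera to world coordinates). Camera axes: x right, y down, z forward; pixel columns grow to the right and rows downward; lengths in mm; the calibration is good to about 2 mm. A picture is of the moment at which its call begins. There is no depth.
- workorder.close_job(): hands the job in, once; it reports no verdict.
The state is a dict: "time": time; "joint_positions": joint angles; "dq": joint speeds; "tau": joint torques, N m; "tool_pos": TCP position; "tcp_rot": TCP orientation; "contact_force": force on the tool from outside, world axes, zero at the start; "moment": the same for the moment, N m; "grip_width": finger opening in mm.
Only numpy, scipy, OpenCV 4.12 (cv2) and the standard library are available. Lean on these libraries where they do the work, as an engineer would, in place of code of your own. Each camera call takes 0.05 s, during which the arm holds its last target. There are 200 camera calls.

### The job

Take the wide spring clip off the parking rail by its tails and hold it, squeezed wide open, upright and level astride the middle of the tall card's top edge: the edge well inside the jaws, the jaws hanging clear of the card on both sides, so that a colleague can slip a price sheet in beside the card. Do not bump the card, and leave the narrow clip and everything else on the bench where they are. Finish while still holding the clip gaping there: do not let it close or let go.

Things in the scene. Friction and masses are not known exactly. Their poses are not given: they have to be found in the camera images.
- clip: The WIDE steel spring clip, 60 mm wide along its y, 60 to 100 g: hinge pin and two mirror-image sprung arms, jaws down, tails splaying up in a V. Origin on the hinge pin's axis, mid-width; z up; jaws part along x. It starts biting the rail, pin resting on its top edge, 45 mm from the rail's middle. To open it, squeeze the tails together along x: 3 N a side starts it, 10 N holds it at the stop.
- clip_mouth (a point): Point midway between the wide clip's grey lips (6 mm high), 37 mm below the hinge pin's axis; axes as the clip's. The gap between the lips is 4 mm on the rail and 29 mm at the stop, where the jaws measure 43 mm over the outsides. The pin's radius is 4.5 mm.
- clip_a (a joint): Opening angle (rad) of the wide clip's +x arm: 0 on the rail, 0.36 at the stop, sprung shut. Its tail ends in a level roll, radius 5 mm, 48 mm long in y. Roll centres: 24 mm either side (x) of and 46 mm above the pin at 0 (58 mm over both outsides); about 6 mm either side and 51 mm above at the stop (23 mm over both).
- clip_b (a joint): The same for the arm on its -x side; both open equally when squeezed.
- small_clip: The narrow clip, of the same shape and height but only 30 mm wide (y), biting the other half of the rail, 90 mm from the wide one. Leave it there. Origin on its hinge pin.
- rail: Fixed parking rail: dark steel foot 60 x 190 x 12 mm with an upright aluminium plate 4 mm thick (x), 170 mm long (y), its top edge 75 mm above the bench. Origin under the foot's centre.
- tall_card: Fixed stand with the TALL card: dark foot 65 x 100 x 18 mm holding upright a stiff white card 4 mm thick (x), 90 mm wide (y), top edge 135 mm above the bench. Origin under the foot's centre.
- tall_card_top (a point): Middle of the tall card's top edge; x across its thickness, y along the edge, z up.
- low_card: Fixed stand with the LOW card: foot 65 x 130 x 18 mm, card 4 mm thick, 120 mm wide, top edge only 75 mm above the bench. Not used. Origin under the foot's centre.
- plate_disc: Bystander, leave it alone: solid dark steel disc 70 mm across, 12 high. Origin under its centre.
- lock_ring: Bystander, leave it alone: aluminium ring 72 mm across, 18 high. Origin under its centre.
- bowl: Bystander, leave it alone: steel bowl 120 mm across, 55 high. Origin under its centre.
- bottle: Bystander, leave it alone: clear plastic bottle 60 mm across, 160 high. Origin under its centre.
- wrench: Bystander, leave it alone: steel wrench lying flat. Origin near its middle.
- spatula: Bystander, leave it alone: spatula lying flat. Origin near its middle.
- jar: Bystander, leave it alone: white plastic jar with a steel cap, 68 mm across, 80 high. Origin under its centre.
Not all that is in view belongs to the job. What is shaped like the tall_card but orange or red is not meant.

How it is judged:
By the outcome, as a careful person would: the job done as asked, in the order asked, and still so for the second after the job is handed in, while the arm keeps its last pose, push and grip.
It also fails if it takes over 40 s, if anything falls off the work surface, if the arm or the gripper's body presses on something with over 40 N, if the wrist force passes 120 N, or if a joint passes its speed limit or range.

## Working session

There is one attempt and no reset: what is moved stays moved. The work goes in short steps, Python scripts to look and compute and a shell command to move; the robot and the scene stay as the last step left them, time stands still between calls to the robot, and variables do not carry over. Pictures are saved under pics/ and viewed, on a budget of 10 in all, crops included, one or two more only if the job needs it, and the job is handed in when it is done.

```bash
mkdir -p pics; cat > h.py <<'E'
import numpy as np, cv2
from plant import bot, capture
def cap(n,f=None):
    c=capture(n)
    np.savez(''+(f or n)+'.npz',**c)
    if f: cv2.imwrite(f'pics/{f}.png',c['image'])
    return c
def ray(c,u,v):
    K=np.array(c['mtx']);P=np.array(c['pose'])
    d=P[:3,:3]@np.linalg.solve(K,[u,v,1.]);return P[:3,3],d
def atz(c,u,v,z):
    o,d=ray(c,u,v);return o+d*(z-o[2])/d[2]
def proj(c,p):
    K=np.array(c['mtx']);P=np.array(c['pose'])
    q=P[:3,:3].T@(np.array(p,float)-P[:3,3]);q=K@q;return q[:2]/q[2]
E
python3 - <<'E'
from h import *
a=cap('top','top1');b=cap('side','side1')
print(bot.get_obs(),bot.tip_extent)
for c in(a,b):print(c['pose'],c['mtx'])
E
```

```text
{'time': 0.1, 'joint_positions': array([-1.30203836e+00,  3.42628784e-01,  1.52492852e+00, -1.36747107e-05,
        1.27538658e+00, -1.46018115e-01]), 'dq': array([ 0.00234488, -0.0013672 , -0.00242447,  0.000981  , -0.00264287,
        0.00251408]), 'tau': array([ 1.77943264e-03, -4.32005167e+01, -2.44694674e+01,  7.19422731e-02,
        5.25704341e-02, -4.20638969e-05]), 'tool_pos': array([ 211.4754964 , -480.11919433,  220.82460117]), 'tcp_rot': array([-1.70713693,  1.56944503,  1.84923579]), 'contact_force': array([-0.51299285,  0.27375401,  0.19880899]), 'moment': array([ 0.01871696, -0.01547043, -0.0198186 ]), 'grip_width': 91.57800047840273} 25.0
[[ 2.66562100e-02 -9.93922601e-01  1.06805006e-01  3.99492900e+02]
 [-9.99614253e-01 -2.56694743e-02  1.06030307e-02 -6.70383450e+01]
 [-7.79696346e-03 -1.07046442e-01 -9.94223449e-01  1.38284215e+03]
 [ 0.00000000e+00  0.00000000e+00  0.00000000e+00  1.00000000e+00]] [[442.71174732   0.         319.66818679]
 [  0.         442.71174732 238.25026548]
 [  0.           0.           1.        ]]
[[-8.58082202e-01 -2.86961176e-01  4.25849994e-01  8.21060336e+00]
 [-5.12935272e-01  4.39670606e-01 -7.37283639e-01  8.50354310e+02]
 [ 2.43380546e-02 -8.51083452e-01 -5.24466031e-01  7.63559885e+02]
 [ 0.00000000e+00  0.00000000e+00  0.00000000e+00  1.00000000e+00]] [[560.16337055   0.         314.05366919]
 [  0.         560.16337055 243.97847027]
 [  0.           0.           1.        ]]
```

View pics/top1.png

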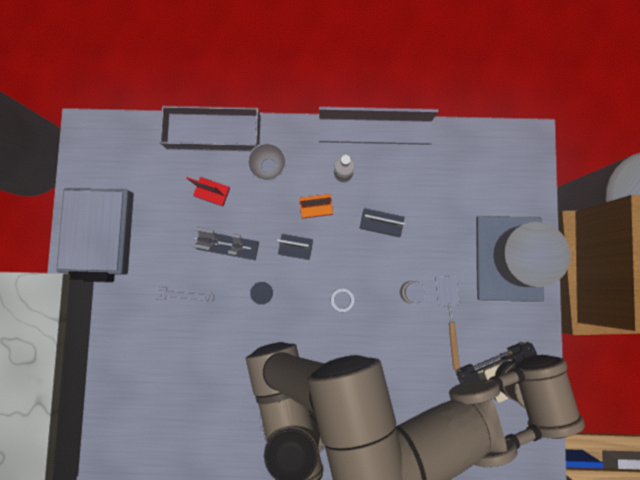

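View pics/side1.png

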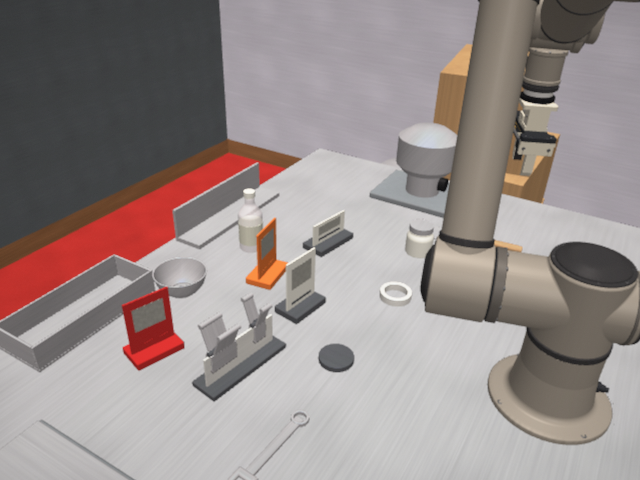

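The top view shows the rail at (228,244) with two clips: the left one at (205,238) looks wider, the right one at (237,243) narrower. White cards are at (295,246) and (383,220). The side view shows the one at (300,285) standing tall and the one at (328,232) low. The orange and red look-alikes are ruled out by colour. I'll confirm this in one enlarged crop.

```bash
python3 - <<'E'
from h import *
a=np.load('top1.npz')['image'];b=np.load('side1.npz')['image']
A=cv2.resize(a[220:268,185:319],None,fx=5.97,fy=5.97,interpolation=cv2.INTER_CUBIC)
B=cv2.resize(b[240:400,185:345],None,fx=1.9,fy=1.9,interpolation=cv2.INTER_CUBIC)
print(A.shape,B.shape)
o=np.zeros((600,800,3),np.uint8);o[:A.shape[0],:A.shape[1]]=A[:,:800];o[290:290+B.shape[0],:B.shape[1]]=B
cv2.imwrite('pics/crop1.png',o)
E
```

```text
(287, 800, 3) (304, 304, 3)
```

View pics/crop1.png

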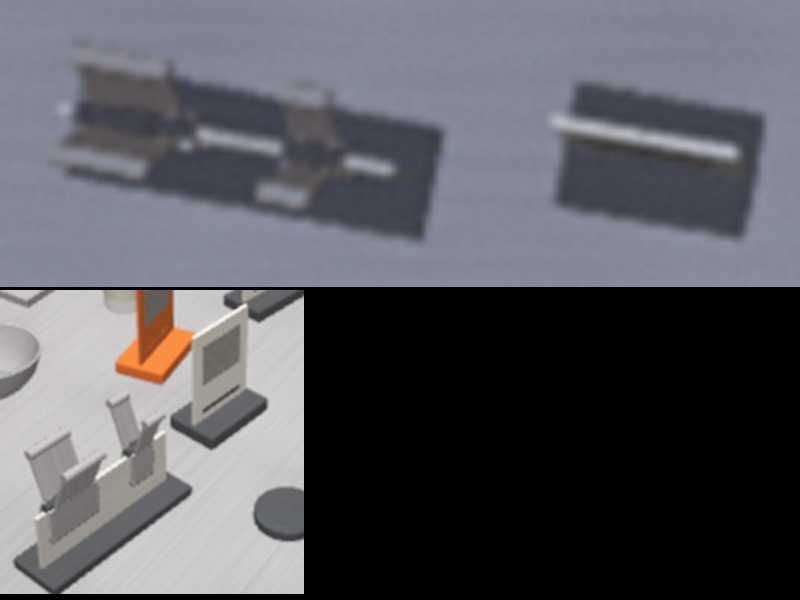

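The crop settles it. The wide clip is the left one, with its roll pair at crop (80–172,55) and (55–148,163). The narrow clip is on the right at about (297,145). The tall white card's edge runs (553,122)–(738,154), and in the side view it stands twice as high as the low card. Next I'll compute positions.

```bash
cat >> h.py <<'E'
from scipy.spatial.transform import Rotation as R
def tool():
    o=bot.get_obs();return np.array(o['tool_pos']),R.from_euler('xyz',o['tcp_rot'])
def go(p,ydir):
    "shift (cm, tool axes) and rotvec (deg) to TCP p, tool x down, tool y along +-ydir"
    t,r=tool();M=r.as_matrix();y=np.array([*ydir[:2],0.]);y/=np.linalg.norm(y)
    if y@M[:,1]<0:y=-y
    x=np.array([0,0,-1.]);T=np.c_[x,y,np.cross(x,y)]
    print('tcp',t.round(1),'shift cm',(M.T@(np.array(p)-t)/10).round(2),'after-rot frame shift',(T.T@(np.array(p)-t)/10).round(2),'rot',np.degrees((R.from_matrix(M.T@T)).as_rotvec()).round(2))
E
python3 - <<'E'
from h import *
c=np.load('top1.npz')
f=lambda u,v,z:atz(c,185+(u+.5)/5.97-.5,220+(v+.5)/5.97-.5,z)
r1,r2=f(63,108,75),f(400,170,75);c1,c2=f(553,122,135),f(738,154,135)
print('rail',r1,r2,(r1+r2)/2,np.linalg.norm(r1-r2),np.degrees(np.arctan2(*(r2-r1)[:2])))
print('card',c1,c2,(c1+c2)/2,np.linalg.norm(c1-c2),np.degrees(np.arctan2(*(c2-c1)[:2])))
d=(r1-r2)/np.linalg.norm(r1-r2);print('clip from rail',(r1+r2)/2+45*d)
m=[f(*p,125.5) for p in [(78,55),(172,65),(55,157),(150,172)]];print('clip rolls',np.mean(m,0),m)
n=np.array([-d[1],d[0],0]);p=np.mean(m,0);print(n)
go([p[0],p[1],220],n)
print(tool()[1].as_matrix().round(3))
E
```

```text
rail [532.13758345 317.73740209  75.        ] [505.50188397 148.12536837  75.        ] [518.81973371 232.93138523  75.        ] 171.6907174852567 -171.07521871091555
card [525.39058343  66.4965191  135.        ] [512.41533767 -21.82392136 135.        ] [518.90296055  22.33629887 135.        ] 89.26845582157281 -171.6424034500993
clip from rail [525.80092928 277.38656387  75.        ]
clip rolls [525.6517899  278.38501133 125.5       ] [array([552.79764515, 297.11284163, 125.5       ]), array([549.12167351, 251.60751168, 125.5       ]), array([503.34975273, 305.3758847 , 125.5       ]), array([497.33808821, 259.44380729, 125.5       ])]
[-0.98789286  0.15513768  0.        ]
tcp [ 211.5 -480.1  220.8] shift cm [  0.17 -56.76 -59.32] after-rot frame shift [  0.08  19.27 -79.81] rot [-5.731e+01 -5.000e-02  6.000e-02]
[[-0.     0.403 -0.915]
 [ 0.001 -0.915 -0.403]
 [-1.    -0.001 -0.   ]]
```

```bash
python3 -m crank '[{"linear":[0,0,0],"delta_rot":[-5.73,0,0],"fingers":1},{"linear":[0,0,0],"delta_rot":[-5.73,0,0],"fingers":1},{"linear":[0,0,0],"delta_rot":[-5.73,0,0],"fingers":1},{"linear":[0,0,0],"delta_rot":[-5.73,0,0],"fingers":1},{"linear":[0,0,0],"delta_rot":[-5.73,0,0],"fingers":1}]'
python3 -m crank '[{"linear":[0,0,0],"delta_rot":[-5.73,0,0],"fingers":1},{"linear":[0,0,0],"delta_rot":[-5.73,0,0],"fingers":1},{"linear":[0,0,0],"delta_rot":[-5.73,0,0],"fingers":1},{"linear":[0,0,0],"delta_rot":[-5.73,0,0],"fingers":1},{"linear":[0,0,0],"delta_rot":[-5.73,0,0],"fingers":1}]'
python3 -m crank '[{"linear":[-0.5,0.5,-2],"delta_rot":[0,0,0],"fingers":1},{"linear":[-0.5,1,-4],"delta_rot":[0,0,0],"fingers":1},{"linear":[0,1,-4],"delta_rot":[0,0,0],"fingers":1},{"linear":[0,1,-4],"delta_rot":[0,0,0],"fingers":1},{"linear":[0,1,-4],"delta_rot":[0,0,0],"fingers":1}]'
python3 -m crank '[{"linear":[0,1,-4],"delta_rot":[0,0,0],"fingers":1},{"linear":[0,1,-4],"delta_rot":[0,0,0],"fingers":1},{"linear":[0,1,-4],"delta_rot":[0,0,0],"fingers":1},{"linear":[0,1,-4],"delta_rot":[0,0,0],"fingers":1},{"linear":[0,1,-4],"delta_rot":[0,0,0],"fingers":1}]'
python3 - <<'E'
from h import *
go([525.7,278,235],[-.988,.155])
E
```

```text
time: 0.6
tool_pos: [211.5, -480.2, 221.0]
tcp_rot: [-2.181, 1.57, 1.88]
contact_force: [-0.2, -0.4, 0.1]
grip_width: 91.6
time: 1.1
tool_pos: [211.5, -480.2, 221.0]
tcp_rot: [-2.717, 1.57, 1.844]
contact_force: [-0.6, 0.1, 0.3]
grip_width: 91.8
time: 1.6
tool_pos: [284.3, -307.0, 231.5]
tcp_rot: [2.854, 1.57, 1.125]
contact_force: [0.0, -0.1, -0.4]
grip_width: 91.2
time: 2.1
tool_pos: [364.2, -117.2, 231.6]
tcp_rot: [1.964, 1.57, 0.235]
contact_force: [1.0, 0.4, 0.6]
grip_width: 91.8
tcp [ 364.2 -117.2  231.6] shift cm [ -0.33   9.72 -41.57] after-rot frame shift [ -0.34   9.83 -41.55] rot [-0.15 -0.01 -0.02]
```

```bash
python3 -m crank '[{"linear":[0,1,-4.2],"delta_rot":[0,0,0],"fingers":1},{"linear":[0,1,-4.2],"delta_rot":[0,0,0],"fingers":1},{"linear":[0,1,-4.2],"delta_rot":[0,0,0],"fingers":1},{"linear":[0,1,-4.2],"delta_rot":[0,0,0],"fingers":1},{"linear":[0,1,-4.2],"delta_rot":[0,0,0],"fingers":1}]'
python3 -m crank '[{"linear":[0,1,-4.2],"delta_rot":[0,0,0],"fingers":1},{"linear":[0,1,-4.2],"delta_rot":[0,0,0],"fingers":1},{"linear":[0,1,-4.2],"delta_rot":[0,0,0],"fingers":1},{"linear":[0,1,-4.2],"delta_rot":[0,0,0],"fingers":1},{"linear":[0,0.8,-3.5],"delta_rot":[0,0,0],"fingers":1}]'
python3 - <<'E'
from h import *
go([525.7,278,235],[-.988,.155])
c=cap('wrist','w1');print(c['pose'].round(3))
print(proj(c,[525.7,278,125.5]),proj(c,[525.7,278,79.5]))
E
```

```text
time: 2.6
tool_pos: [445.8, 82.4, 231.6]
tcp_rot: [-2.4, 1.571, 2.155]
contact_force: [1.4, 0.3, 0.2]
grip_width: 91.6
time: 3.1
tool_pos: [524.6, 275.7, 231.4]
tcp_rot: [-1.667, 1.57, 2.889]
contact_force: [1.4, -1.0, 0.4]
grip_width: 91.7
tcp [524.6 275.7 231.4] shift cm [-0.36  0.07 -0.24] after-rot frame shift [-0.36  0.07 -0.24] rot [-0.08 -0.    0.03]
[[ 9.88000e-01 -1.49000e-01 -4.50000e-02  5.37690e+02]
 [-1.56000e-01 -9.45000e-01 -2.89000e-01  3.53167e+02]
 [ 0.00000e+00  2.92000e-01 -9.56000e-01  3.95949e+02]
 [ 0.00000e+00  0.00000e+00  0.00000e+00  1.00000e+00]]
[318.33976869 229.91564034] [318.36334006 214.56746587]
```

View pics/w1.png

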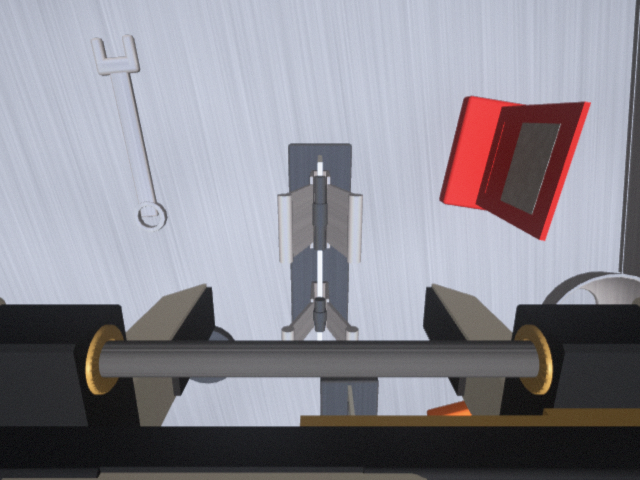

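The close view shows the wide clip's rolls at x 278–291 and 349–362, y 194–262. Its centre is (320,228) against a predicted (318,230), and the yaw lines up. The red decoy's top at (585,105) is clear of the descent.

```bash
python3 - <<'E'
from h import *
c=np.load('w1.npz')
m=[atz(c,*p,125.5) for p in [(284.5,194),(284.5,262),(355.5,194),(355.5,262)]]
p=np.mean(m,0);print(p,np.linalg.norm(m[0]-m[2]),np.linalg.norm(m[0]-m[1]))
go([p[0],p[1],134],[-.988,.155])
E
```

```text
[526.96930074 278.56705124 125.5       ] 48.534307309802806 49.49633389343167
tcp [525.6 279.8 230.8] shift cm [9.68 0.15 0.13] after-rot frame shift [9.68 0.15 0.1 ] rot [ 0.03 -0.17  0.01]
```

```bash
python3 -m crank '[{"linear":[1.5,0.15,0.1],"delta_rot":[0,0,0],"fingers":1},{"linear":[3,0,0],"delta_rot":[0,0,0],"fingers":1},{"linear":[3,0,0],"delta_rot":[0,0,0],"fingers":1},{"linear":[1.5,0,0],"delta_rot":[0,0,0],"fingers":1},{"linear":[0.7,0,0],"delta_rot":[0,0,0],"fingers":1}]'
python3 -m crank '[{"linear":[0,0,0],"delta_rot":[0,0,0],"fingers":0.7},{"linear":[0,0,0],"delta_rot":[0,0,0],"fingers":0.6},{"linear":[0,0,0],"delta_rot":[0,0,0],"fingers":0.5},{"linear":[0,0,0],"delta_rot":[0,0,0],"fingers":0.4},{"linear":[0,0,0],"delta_rot":[0,0,0],"fingers":0.3}]'
python3 -m crank '[{"linear":[0,0,0],"delta_rot":[0,0,0],"fingers":0.2},{"linear":[0,0,0],"delta_rot":[0,0,0],"fingers":0.1},{"linear":[0,0,0],"delta_rot":[0,0,0],"fingers":0},{"linear":[0,0,0],"delta_rot":[0,0,0],"fingers":0},{"linear":[0,0,0],"delta_rot":[0,0,0],"fingers":0}]'
python3 - <<'E'
from h import *
go([527,278.6,134],[-.988,.155]);print(bot.get_obs()['grip_width'],bot.get_obs()['contact_force'],bot.get_obs()['moment'])
cap('wrist','w2')
E
```

```text
time: 3.65
tool_pos: [524.8, 271.8, 132.7]
tcp_rot: [-1.09, 1.567, -2.818]
contact_force: [-0.4, -0.2, 0.2]
grip_width: 91.7
time: 4.15
tool_pos: [527.0, 271.7, 135.0]
tcp_rot: [1.983, 1.57, 0.256]
contact_force: [-0.2, -0.8, 0.3]
grip_width: 56.4
time: 4.65
tool_pos: [526.7, 271.7, 134.3]
tcp_rot: [-0.507, 1.571, -2.234]
contact_force: [-0.4, -0.1, -0.3]
grip_width: 16.4
tcp [526.7 271.7 134.3] shift cm [ 0.03 -0.08 -0.69] after-rot frame shift [ 0.03 -0.08 -0.69] rot [-0.02  0.01  0.  ]
16.37634919987934 [-0.36482837 -0.10447619 -0.30100929] [-0.01205353 -0.07377703  0.05696945]
```

View pics/w2.png

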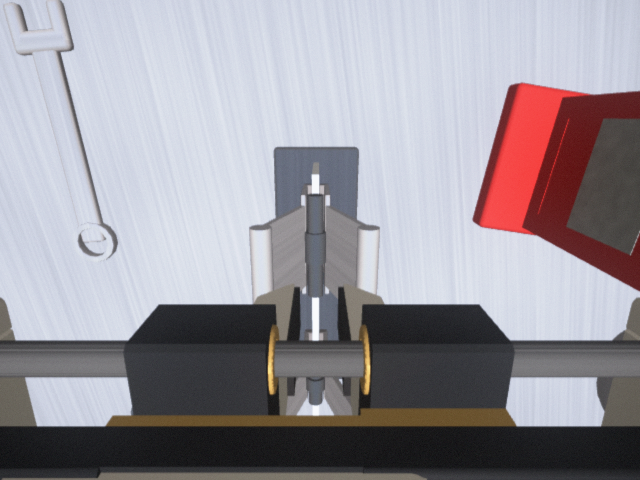

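The fingers read 16 mm and feel no force. The rolls at (249–272) and (358–380), y 227+, are still spread, so the fingers missed the tails. I'll check the geometry from this picture.

```bash
python3 - <<'E'
from h import *
c=np.load('w2.npz');s=cap('side','s2');t=cap('top')
print(bot.get_obs()['tool_pos'],bot.get_obs()['grip_width'])
for z in (95,110,125.5):
  a,b=atz(c,250,228,z),atz(c,380,228,z);print(z,((a+b)/2).round(1),np.linalg.norm(a-b).round(1))
P,r=tool();M=r.as_matrix()
for w in(8,-8):
  for zz in(-9.5,9.5):print(w,zz,proj(c,P+M@[25,w,zz]).round(),proj(c,P+M@[6,w,zz]).round())
print('pose',c['pose'].round(2)[:3,3]-P)
x=s['image'][230:410,170:320]
cv2.imwrite('pics/s2c.png',cv2.resize(x,None,fx=3.3,fy=3.3,interpolation=cv2.INTER_CUBIC))
E
```

```text
[526.74041125 271.67807409 134.35828553] 4.3477933112125555
95 [529.2 293.8  95. ] 68.7
110 [530.  297.9 110. ] 63.7
125.5 [530.8 302.1 125.5] 58.4
8 -9.5 [333. 260.] [334. 274.]
8 9.5 [332. 295.] [334. 312.]
-8 -9.5 [301. 260.] [299. 274.]
-8 9.5 [301. 295.] [300. 312.]
pose [ 12.92958875  77.52192591 164.54171447]
```

View pics/s2c.png

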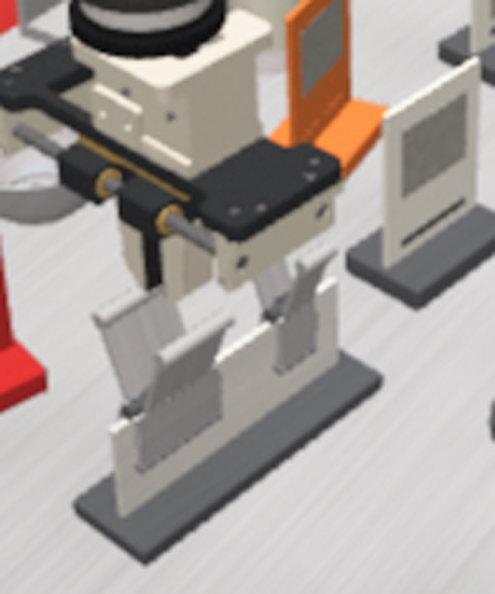

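```bash
python3 - <<'E'
from h import *
s=np.load('s2.npz');t=np.load('top.npz')
P,r=tool();M=r.as_matrix()
q=lambda p:((proj(s,p)-[170,230])*3.3).round()
print('tip',q(P+M@[25,0,0]),'tip+y',q(P+M@[25,0,-9.5]),'tip-y',q(P+M@[25,0,9.5]),'tcp',q(P))
d=np.array([.155,.988,0]);n=np.array([.988,-.155,0]);C=np.array([526.8,278.3,125.5])
for a in(24,-24):
  for b in(24,-24):print(a,b,q(C+a*n+b*d))
print('rail end top',q(C+d*40+[0,0,-50.5]), 'far end',q(C-d*130+[0,0,-50.5]))
for dz in (0,10,20,30):print(dz,[q(P+M@[25,0,0]+[0,-e,dz]) for e in (0,10,20,30)])
E
```

```text
tip [169. 333.] tip+y [156. 341.] tip-y [182. 324.] tcp [166. 296.]
24 24 [ 94. 319.]
24 -24 [163. 276.]
-24 24 [156. 359.]
-24 -24 [224. 314.]
rail end top [109. 427.] far end [331. 275.]
0 [array([169., 333.]), array([181., 322.]), array([193., 312.]), array([204., 302.])]
10 [array([168., 318.]), array([180., 308.]), array([192., 298.]), array([203., 288.])]
20 [array([167., 304.]), array([179., 293.]), array([191., 283.]), array([202., 274.])]
30 [array([166., 289.]), array([178., 279.]), array([189., 269.]), array([201., 259.])]
```

```bash
python3 -m crank '[{"linear":[0,0,0],"delta_rot":[0,0,0],"fingers":0.3},{"linear":[0,0,0],"delta_rot":[0,0,0],"fingers":0.6},{"linear":[0,0,0],"delta_rot":[0,0,0],"fingers":1},{"linear":[0,0,0],"delta_rot":[0,0,0],"fingers":1},{"linear":[0,0,0],"delta_rot":[0,0,0],"fingers":1}]'
python3 -m crank '[{"linear":[0,0,0],"delta_rot":[0,0,0],"fingers":1},{"linear":[0,0,0],"delta_rot":[0,0,0],"fingers":1},{"linear":[0,0,0],"delta_rot":[0,0,0],"fingers":1},{"linear":[0,0,0],"delta_rot":[0,0,0],"fingers":1},{"linear":[0,0,0],"delta_rot":[0,0,0],"fingers":1}]'
python3 - <<'E'
from h import *
s=cap('side','s3');P,r=tool();M=r.as_matrix();print(bot.get_obs()['joint_positions'])
k=5
x=s['image'][225:345,165:305];x=cv2.resize(x,None,fx=k,fy=k,interpolation=cv2.INTER_CUBIC)
def dot(p,col):
  u=((proj(s,p)-[165,225]+.5)*k).astype(int);cv2.circle(x,tuple(map(int,u)),3,col,-1)
for w in(46,-46):
  for z in(-9.5,9.5):
    for e in (25,6):dot(P+M@[e,w,z],(0,0,255) if e==25 else (0,255,0))
for w in(95,-95):
  for z in(-37.5,37.5):dot(P+M@[-41,w,z],(255,0,0))
cv2.imwrite('pics/s3c.png',x)
E
```

```text
time: 5.3
tool_pos: [526.7, 271.7, 134.4]
tcp_rot: [0.34, 1.571, -1.387]
contact_force: [-0.7, -0.2, -0.2]
grip_width: 39.6
time: 5.8
tool_pos: [526.7, 271.7, 134.4]
tcp_rot: [0.296, 1.571, -1.43]
contact_force: [-0.2, -1.1, 0.0]
grip_width: 79.9
[ 3.46962783e-01  5.41834890e-01  1.45379989e+00 -1.17915734e-04
  1.14595845e+00  5.02931699e-01]
```

View pics/s3c.png

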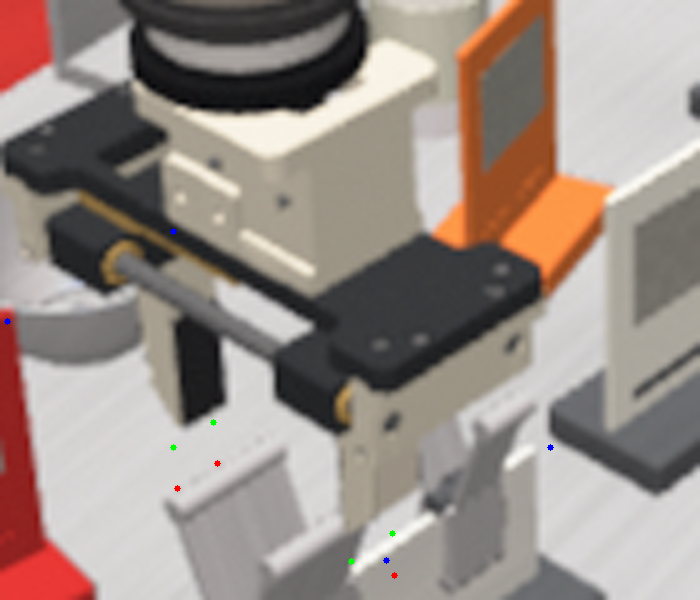

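The side view shows the whole gripper about 25 mm higher than the reported pose implies. The +x fingertip is at (200,415), while the projected tip (red) is at (197,475). The static parts project correctly, so I'll trust the pictures: go about 25 mm lower and about 10 mm further along the clip's +y.

```bash
python3 -m crank '[{"linear":[0.3,0,-0.5],"delta_rot":[0,0,0],"fingers":1},{"linear":[0.7,0,-0.5],"delta_rot":[0,0,0],"fingers":1},{"linear":[0.7,0,0],"delta_rot":[0,0,0],"fingers":1},{"linear":[0.5,0,0],"delta_rot":[0,0,0],"fingers":1},{"linear":[0.2,0,0],"delta_rot":[0,0,0],"fingers":1}]'
python3 -m crank '[{"linear":[0,0,0],"delta_rot":[0,0,0],"fingers":0.8},{"linear":[0,0,0],"delta_rot":[0,0,0],"fingers":0.7},{"linear":[0,0,0],"delta_rot":[0,0,0],"fingers":0.65},{"linear":[0,0,0],"delta_rot":[0,0,0],"fingers":0.65},{"linear":[0,0,0],"delta_rot":[0,0,0],"fingers":0.65}]'
python3 - <<'E'
from h import *
s=cap('side','s4');w=cap('wrist','w4')
x=cv2.resize(s['image'][230:360,170:300],None,fx=4.5,fy=4.5,interpolation=cv2.INTER_CUBIC)
y=w['image'][150:450,220:420]
o=np.zeros((585,800,3),np.uint8);o[:,:585]=x;o[:300,590:790]=y;cv2.imwrite('pics/s4c.png',o)
E
```

```text
time: 6.35
tool_pos: [527.8, 281.4, 109.2]
tcp_rot: [-0.952, 1.569, -2.678]
contact_force: [-0.0, 0.2, -0.0]
grip_width: 91.8
time: 6.85
tool_pos: [528.3, 281.6, 110.6]
tcp_rot: [1.745, 1.571, 0.018]
contact_force: [-0.2, 0.2, 0.1]
grip_width: 60.4
```

View pics/s4c.png

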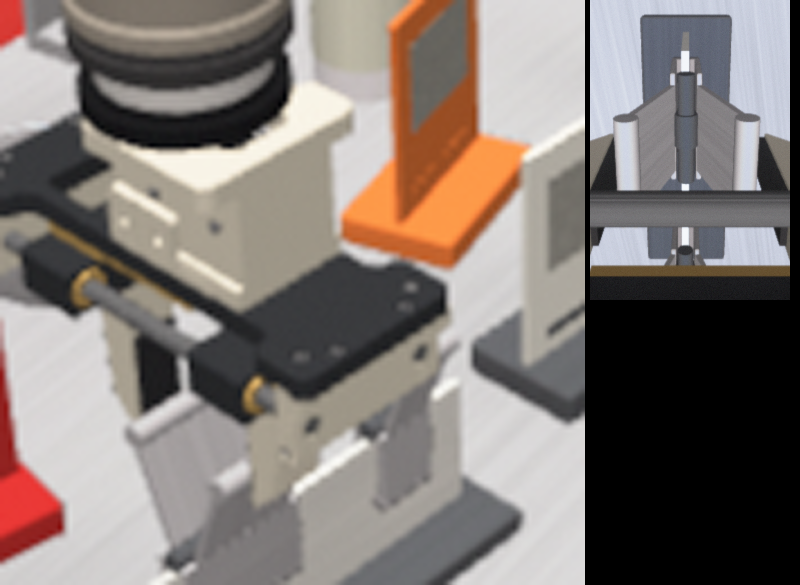

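Fingertips now straddle the rolls. The near finger is at crop (250–310,400–500) against the roll at about (213–303), so it sits slightly towards −y. I'll shift 5 mm, then close.

```bash
python3 -m crank '[{"linear":[0,0,0],"delta_rot":[0,0,0],"fingers":0.8},{"linear":[0,0,-0.2],"delta_rot":[0,0,0],"fingers":0.8},{"linear":[0,-0.05,-0.3],"delta_rot":[0,0,0],"fingers":0.8},{"linear":[0,0,0],"delta_rot":[0,0,0],"fingers":0.7},{"linear":[0,0,0],"delta_rot":[0,0,0],"fingers":0.6}]'
python3 -m crank '[{"linear":[0,0,0],"delta_rot":[0,0,0],"fingers":0.5},{"linear":[0,0,0],"delta_rot":[0,0,0],"fingers":0.4},{"linear":[0,0,0],"delta_rot":[0,0,0],"fingers":0.2},{"linear":[0,0,0],"delta_rot":[0,0,0],"fingers":0},{"linear":[0,0,0],"delta_rot":[0,0,0],"fingers":0}]'
python3 -m crank '[{"linear":[0,0,0],"delta_rot":[0,0,0],"fingers":0},{"linear":[0,0,0],"delta_rot":[0,0,0],"fingers":0},{"linear":[0,0,0],"delta_rot":[0,0,0],"fingers":0},{"linear":[0,0,0],"delta_rot":[0,0,0],"fingers":0},{"linear":[0,0,0],"delta_rot":[0,0,0],"fingers":0}]'
python3 - <<'E'
from h import *
s=cap('side','s5');w=cap('wrist','w5');print(bot.get_obs()['moment'],bot.get_obs()['grip_width'])
x=cv2.resize(s['image'][230:360,170:300],None,fx=4.5,fy=4.5,interpolation=cv2.INTER_CUBIC)
y=w['image'][150:450,220:420]
o=np.zeros((585,800,3),np.uint8);o[:,:585]=x;o[:300,590:790]=y;cv2.imwrite('pics/s5c.png',o)
E
```

```text
time: 7.45
tool_pos: [528.5, 286.7, 110.3]
tcp_rot: [-0.038, 1.571, -1.764]
contact_force: [0.3, 0.3, 0.9]
grip_width: 62.0
time: 7.95
tool_pos: [531.4, 287.2, 113.9]
tcp_rot: [2.014, 1.562, 0.287]
contact_force: [1.8, -0.7, 14.5]
grip_width: 21.9
time: 8.45
tool_pos: [531.5, 287.2, 114.0]
tcp_rot: [2.016, 1.562, 0.289]
contact_force: [0.9, -0.4, 14.9]
grip_width: 20.2
[-0.20294522 -0.35475787 -0.0023735 ] 20.30702002093417
```

```bash
python3 -m crank '[{"linear":[-0.2,0,0],"delta_rot":[0,0,0],"fingers":0},{"linear":[-0.3,0,0],"delta_rot":[0,0,0],"fingers":0},{"linear":[-0.5,0,0],"delta_rot":[0,0,0],"fingers":0},{"linear":[-0.5,0,0],"delta_rot":[0,0,0],"fingers":0},{"linear":[0,0,0],"delta_rot":[0,0,0],"fingers":0}]'
python3 - <<'E'
from h import *
s=cap('side','s5');w=cap('wrist','w5');print(bot.get_obs()['contact_force'],bot.get_obs()['moment'],bot.get_obs()['grip_width'],tool()[1].as_matrix().round(3))
x=cv2.resize(s['image'][230:360,170:300],None,fx=4.5,fy=4.5,interpolation=cv2.INTER_CUBIC)
y=w['image'][150:450,220:420]
o=np.zeros((585,800,3),np.uint8);o[:,:585]=x;o[:300,590:790]=y;cv2.imwrite('pics/s5c.png',o)
E
```

```text
time: 9.05
tool_pos: [528.8, 286.8, 126.0]
tcp_rot: [2.034, 1.57, 0.307]
contact_force: [0.7, 1.0, 0.2]
grip_width: 19.9
[-0.61370254  1.16401525 -0.62529944] [-0.01041003 -0.05789615  0.04267446] 19.97453001831786 [[-0.     0.988 -0.155]
 [-0.    -0.155 -0.988]
 [-1.    -0.     0.   ]]
```

View pics/s5c.png

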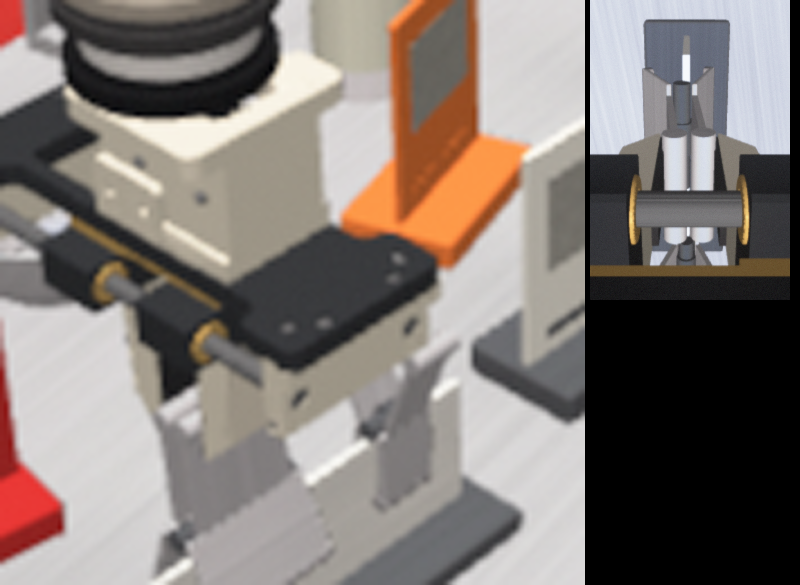

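The clip is gripped with both rolls parallel at wrist crop (663–715,135–243), the jaws gaping, and lifted about 12 mm. Next: lift well above the narrow clip and carry it over the card.

```bash
python3 -m crank '[{"linear":[-1.5,0,0],"delta_rot":[0,0,0],"fingers":0},{"linear":[-3,0,0],"delta_rot":[0,0,0],"fingers":0},{"linear":[-3,0,0],"delta_rot":[0,0,0],"fingers":0},{"linear":[-3,0,0],"delta_rot":[0,0,0],"fingers":0},{"linear":[-1.5,0,0],"delta_rot":[0,0,0],"fingers":0}]'
python3 -m crank '[{"linear":[0,0.1,1],"delta_rot":[0,0,0],"fingers":0},{"linear":[0,0.3,2.4],"delta_rot":[0,0,0],"fingers":0},{"linear":[0,0.4,3],"delta_rot":[0,0,0],"fingers":0},{"linear":[0,0.4,3],"delta_rot":[0,0,0],"fingers":0},{"linear":[0,0.4,3],"delta_rot":[0,0,0],"fingers":0}]'
python3 -m crank '[{"linear":[0,0.4,3],"delta_rot":[0,0,0],"fingers":0},{"linear":[0,0.4,3],"delta_rot":[0,0,0],"fingers":0},{"linear":[0,0.4,3],"delta_rot":[0,0,0],"fingers":0},{"linear":[0,0.3,2.4],"delta_rot":[0,0,0],"fingers":0},{"linear":[0,0.1,1.6],"delta_rot":[0,0,0],"fingers":0}]'
python3 -m crank '[{"linear":[0,0,0],"delta_rot":[0,0,0],"fingers":0},{"linear":[0,0,0],"delta_rot":[0,0,0],"fingers":0},{"linear":[0,0,0],"delta_rot":[0,0,0],"fingers":0},{"linear":[0,0,0],"delta_rot":[0,0,0],"fingers":0},{"linear":[0,0,0],"delta_rot":[0,0,0],"fingers":0}]'
python3 - <<'E'
from h import *
s=cap('side','s6');w=cap('wrist','w6');t=cap('top','t6');P,r=tool();print(P,r.as_matrix().round(3))
M=r.as_matrix();g=P+np.array([-2,-8.4,-34.5]);print('pin est',g)
print(proj(s,g),proj(s,[518.9,22.3,135]),proj(w,[525.4,66.5,135]))
k=4;x=cv2.resize(s['image'][185:325,240:370],None,fx=k,fy=k,interpolation=cv2.INTER_CUBIC)
y=w['image'][100:450,200:440]
o=np.zeros((560,800,3),np.uint8);o[:,:520]=x;o[:350,530:770]=y;cv2.imwrite('pics/s6c.png',o)
E
```

```text
time: 9.65
tool_pos: [529.2, 286.9, 248.1]
tcp_rot: [2.085, 1.567, 0.359]
contact_force: [0.5, -0.3, -1.3]
grip_width: 20.0
time: 10.15
tool_pos: [524.0, 159.8, 243.6]
tcp_rot: [-1.116, 1.568, -2.842]
contact_force: [-0.2, -1.1, -0.6]
grip_width: 19.8
time: 10.65
tool_pos: [519.6, 28.4, 243.7]
tcp_rot: [-1.26, 1.568, -2.988]
contact_force: [0.2, 0.2, -0.1]
grip_width: 19.8
time: 11.15
tool_pos: [520.7, 31.4, 245.3]
tcp_rot: [-1.396, 1.571, -3.122]
contact_force: [0.5, -0.1, -0.5]
grip_width: 20.0
[520.72165751  31.07424864 245.36973242] [[-0.     0.988 -0.155]
 [-0.    -0.155 -0.988]
 [-1.     0.     0.   ]]
pin est [518.72165751  22.67424864 210.86973242]
[300.53682647 223.9189145 ] [300.1308831  255.75505028] [316.01015524 181.89202962]
```

View pics/s6c.png

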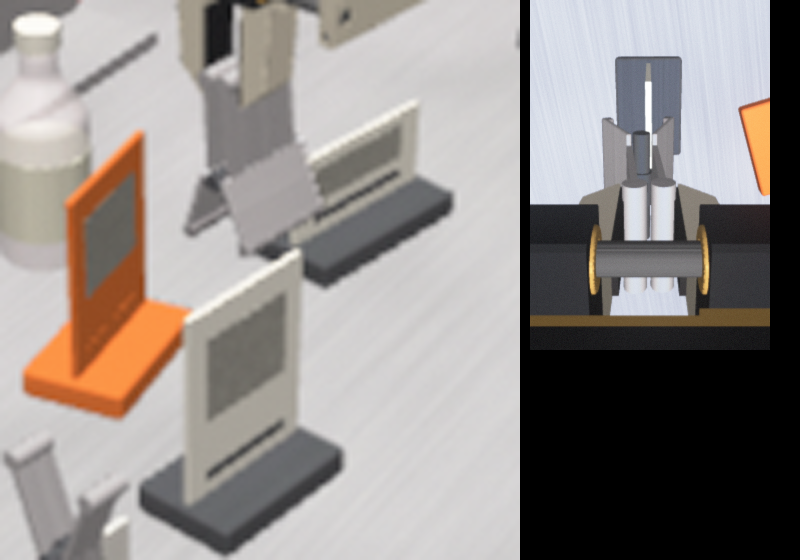

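The clip hangs gaping above the tall card. The card's top edge runs (185,318)–(300,253) in the side crop, and in the wrist crop the card line at x≈648 matches the roll centre at 649. Next I'll check the clip's tilt with a model overlay fit.

```bash
cat >> h.py <<'E'
DV=np.array([.155,.988,0]);NV=np.array([.988,-.155,0]);Z=np.array([0,0,1.])
def clip_pt(g,x,y,z,tilt,roll=0):
    # tilt: rotation about clip x (deg), roll: about clip y
    B=np.c_[NV,DV,Z];return g+B@R.from_euler('xy',[tilt,roll],degrees=True).apply([x,y,z])
E
python3 - <<'E'
from h import *
from scipy.optimize import least_squares
s=np.load('s6.npz');w=np.load('w6.npz')
q=lambda u,v:np.array([u/4+240-.375,v/4+185-.375])
g0=np.array([518.7,22.7,210.9])
# outer lip bottom corners on -x arm (outside 21.5), roll +y ends
obs=[(s,q(240,252),(-21.5,30,-40)),(s,q(322,200),(-21.5,-30,-40)),
 (s,q(185,233),(21.5,30,-40)),
 (w,np.array([649-530+200,183+100]),(0,24,54)),(w,np.array([649-530+200,291+100]),(0,-24,54))]
def f(p):
    return np.concatenate([proj(c,clip_pt(g0+p[:3],*m,p[3]))-o for c,o,m in obs])
r=least_squares(f,[0,0,0,0]);print(r.x.round(2),r.fun.round(1))
x0=f([0,0,0,0]);print(x0.round(1))
E
```

```text
[ 0.98 -5.09  0.72 -5.66] [ 1.2  1.8 -0.2  0.9 -1.  -1.   0.1 -0.6 -0.   0.8]
[-1.1  3.1 -2.3  4.4 -3.4  0.2 -4.3  2.1 -4.1 -2.4]
```

```bash
python3 - <<'E'
from h import *
s=np.load('s6.npz');w=np.load('w6.npz')
k=9;u0,v0=280,195
x=cv2.resize(s['image'][v0:v0+60,u0:u0+48],None,fx=k,fy=k,interpolation=cv2.INTER_CUBIC)
y0=x.copy()
def line(img,a,b,col):
  f=lambda p:tuple(int(v) for v in ((proj(s,p)-[u0,v0]+.5)*k))
  cv2.line(img,f(a),f(b),col,1)
y=cv2.resize(w['image'][200:400,270:370],None,fx=3,fy=3,interpolation=cv2.INTER_CUBIC)
g=np.array([518.7,20,212])
for t,col in((0,(0,255,0)),(-5,(0,0,255))):
  for X in(-21.5,21.5):line(x,clip_pt(g,X,30,-40,t),clip_pt(g,X,-30,-40,t),col)
  line(x,clip_pt(g,-6,24,56,t),clip_pt(g,-6,-24,56,t),col)
  line(x,clip_pt(g,-8,30,5,t),clip_pt(g,-8,30,-5,t),col)
o=np.zeros((600,800,3),np.uint8);o[:540,:432]=x;o[:600,450:750]=y;cv2.imwrite('pics/c7.png',o)
E
```

```text
(no output)
```

View pics/c7.png

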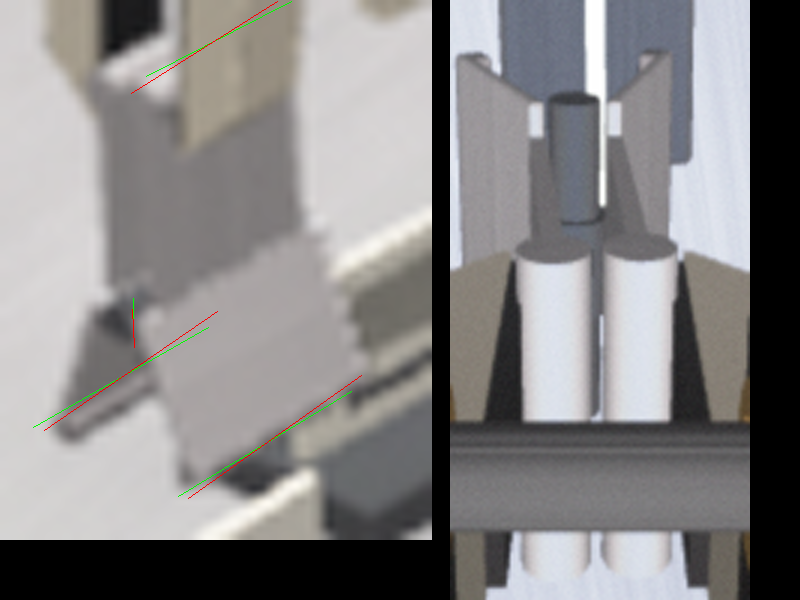

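The enlarged view shows tilt. In the side view the lip edge (185,488)–(365,365) is steeper than the level model line. In the wrist view the rolls centre on x≈598, the pin on 575 and the lips on 564, so the clip is also rolled about its y. I'll fit both angles and correct them with the wrist.

```bash
python3 - <<'E'
from h import *
from scipy.optimize import least_squares
s=np.load('s6.npz');w=np.load('w6.npz')
S=lambda u,v:np.array([280+u/9-.5,195+v/9-.5]);W=lambda u,v:np.array([270+(u-450)/3-.33,200+v/3-.33])
obs=[(s,S(185,488),(-21.5,30,-40),1),(s,S(365,365),(-21.5,-30,-40),1),(s,S(65,437),(21.5,30,-40),1),
(w,W(458,57),(-21.5,30,-38),1),(w,W(670,52),(21.5,30,-38),1),
(w,W(517,250),(-11,24,51),1),(w,W(678,250),(11,24,51),1),(w,W(523,565),(-11,-24,51),1),(w,W(672,565),(11,-24,51),1),
(w,W(575,97),(0,30,4.5),1)]
g0=np.array([518.7,22.7,210.9])
def f(p,o=obs):return np.concatenate([(proj(c,clip_pt(g0+p[:3],*m,p[3],p[4]))-q) for c,q,m,_ in o])
r=least_squares(f,np.zeros(5),loss='soft_l1');print(r.x.round(2));print(f(r.x).reshape(-1,2).round(1))
r=least_squares(lambda p:f(p,obs[3:]),np.zeros(5),loss='soft_l1');print('wrist only',r.x.round(2),f(r.x).reshape(-1,2).round(1).tolist())
E
```

```text
[-2.05  0.29  3.65 -1.25  4.17]
[[ 0.7  0.7]
 [ 0.   2.1]
 [-2.   0.1]
 [-0.4 -0.4]
 [ 0.3  0.1]
 [-1.3  0.4]
 [ 0.9 -1.2]
 [-1.1  1.2]
 [ 0.9 -1.2]
 [ 0.5  4.4]]
wrist only [-2.14 -0.16  2.28 -0.97  4.2 ] [[0.8, 1.2], [0.1, 2.7], [-1.9, 0.5], [-0.3, -0.4], [0.1, 0.0], [-1.1, 0.8], [0.7, -0.8], [-0.9, 0.4], [0.6, -2.0], [0.6, 4.6]]
```

The fit gives a roll about clip y of +4.2° and a tilt of about −1°, with the pin at roughly (516.6, 22.7, 213). I'll rotate tool z by +4.2° and tool y by +1°, lower partway, and look again.

```bash
python3 -m crank '[{"linear":[0,0,0],"delta_rot":[0,0.3,1],"fingers":0},{"linear":[0,0,0],"delta_rot":[0,0.4,1.6],"fingers":0},{"linear":[0,0,0],"delta_rot":[0,0.3,1.6],"fingers":0},{"linear":[0,0,0],"delta_rot":[0,0,0],"fingers":0},{"linear":[0,0,0],"delta_rot":[0,0,0],"fingers":0}]'
python3 -m crank '[{"linear":[0.4,-0.03,0.01],"delta_rot":[0,0,0],"fingers":0},{"linear":[0.9,-0.07,0.02],"delta_rot":[0,0,0],"fingers":0},{"linear":[0.9,-0.07,0.02],"delta_rot":[0,0,0],"fingers":0},{"linear":[0.5,-0.04,0.01],"delta_rot":[0,0,0],"fingers":0},{"linear":[0,0,0],"delta_rot":[0,0,0],"fingers":0}]'
python3 -m crank '[{"linear":[0,0,0],"delta_rot":[0,0,0],"fingers":0},{"linear":[0,0,0],"delta_rot":[0,0,0],"fingers":0},{"linear":[0,0,0],"delta_rot":[0,0,0],"fingers":0},{"linear":[0,0,0],"delta_rot":[0,0,0],"fingers":0},{"linear":[0,0,0],"delta_rot":[0,0,0],"fingers":0}]'
python3 - <<'E'
from h import *
s=cap('side','s8');w=cap('wrist','w8');print(*tool()[0],tool()[1].as_matrix().round(3))
k=9;u0,v0=275,205
x=cv2.resize(s['image'][v0:v0+62,u0:u0+48],None,fx=k,fy=k,interpolation=cv2.INTER_CUBIC)
y=cv2.resize(w['image'][200:400,270:370],None,fx=3,fy=3,interpolation=cv2.INTER_CUBIC)
o=np.zeros((600,800,3),np.uint8);o[:558,:432]=x;o[:600,450:750]=y;cv2.imwrite('pics/c8.png',o)
E
```

```text
time: 11.8
tool_pos: [520.6, 30.7, 245.7]
tcp_rot: [1.803, 1.495, 0.076]
contact_force: [0.2, 0.5, -0.5]
grip_width: 19.8
time: 12.3
tool_pos: [520.0, 30.7, 217.0]
tcp_rot: [1.81, 1.498, 0.083]
contact_force: [-0.5, -0.5, -0.9]
grip_width: 19.7
time: 12.8
tool_pos: [520.7, 30.6, 218.5]
tcp_rot: [1.802, 1.495, 0.076]
contact_force: [0.5, 0.3, -0.3]
grip_width: 19.7
520.6193711913373 30.57522587920161 218.39632287738596 [[ 0.075  0.985 -0.155]
 [ 0.006 -0.156 -0.988]
 [-0.997  0.073 -0.017]]
```

View pics/c8.png

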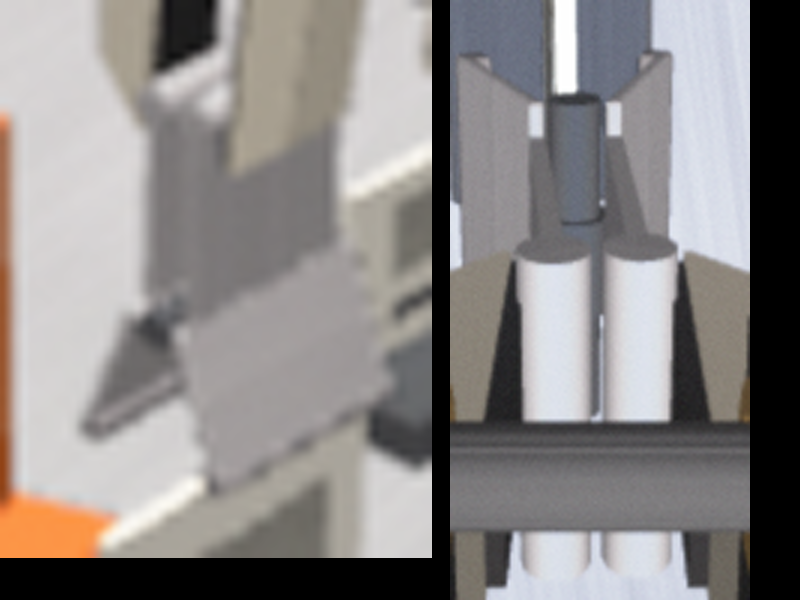

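```bash
python3 - <<'E'
from h import *
from scipy.optimize import least_squares
s=np.load('s8.npz');w=np.load('w8.npz')
S=lambda u,v:np.array([275+u/9-.5,205+v/9-.5]);W=lambda u,v:np.array([270+(u-450)/3-.33,200+v/3-.33])
obs=[(s,S(213,490),(-21.5,30,-40)),(s,S(390,380),(-21.5,-30,-40)),(s,S(92,437),(21.5,30,-40)),
(w,W(458,57),(-21.5,30,-38)),(w,W(671,52),(21.5,30,-38)),
(w,W(517,250),(-11,24,51)),(w,W(678,250),(11,24,51)),(w,W(523,565),(-11,-24,51)),(w,W(672,565),(11,-24,51))]
g0=np.array([518.7,22.7,186])
def f(p,o=obs):return np.concatenate([(proj(c,clip_pt(g0+p[:3],*m,p[3],p[4]))-q) for c,q,m in o])
for n,o in(('all',obs),('side',obs[:3]),('wrist',obs[3:])):
  if n=='side':
    continue
  r=least_squares(lambda p:f(p,o),np.zeros(5),loss='soft_l1');print(n,(g0+r.x[:3]).round(1),r.x[3:].round(2));print(f(r.x).reshape(-1,2).round(1).tolist())
# side card top edge ends from s6 crop and wrist card line
s6=np.load('s6.npz')
q=lambda u,v:(240+u/4-.375,185+v/4-.375)
print('card mid side',atz(s6,*q(185,318),135),atz(s6,*q(300,253),135))
a=atz(w,*W(550,0),135);b=atz(w,*W(578,0),135);print('card x in wrist',(a+b)/2,np.linalg.norm(a-b))
P,r=tool();print('down 1cm in tool axes',(r.as_matrix().T@[0,0,-1]).round(3))
E
```

```text
all [519.1  22.1 186.9] [-0.23 -0.11]
[[0.3, 1.7], [-0.3, 2.0], [-2.1, -0.1], [-0.1, 0.0], [0.2, 0.5], [-1.1, 0.8], [1.0, -0.8], [-0.9, 1.2], [0.9, -1.2]]
wrist [519.1  21.8 185.6] [ 0.06 -0.11]
[[0.3, 2.2], [-0.3, 2.5], [-2.1, 0.3], [0.1, -0.1], [0.0, 0.3], [-0.9, 1.1], [0.7, -0.4], [-0.7, 0.4], [0.7, -2.0]]
card mid side [526.48680605  64.32354443 135.        ] [509.50545102 -20.43566563 135.        ]
card x in wrist [525.62093892  60.14298155 135.        ] 5.886106329961562
down 1cm in tool axes [ 0.997 -0.073  0.017]
```

Now the clip is level to within 0.3°, with its pin at (519, 22, 186). The card middle is at about (518.5, 22.2), so it is centred. I'll go 30 mm straight down, which puts the edge about 20 mm below the pin.

```bash
python3 -m crank '[{"linear":[0.3,-0.02,0.005],"delta_rot":[0,0,0],"fingers":0},{"linear":[0.5,-0.04,0.01],"delta_rot":[0,0,0],"fingers":0},{"linear":[0.5,-0.04,0.01],"delta_rot":[0,0,0],"fingers":0},{"linear":[0.5,-0.04,0.01],"delta_rot":[0,0,0],"fingers":0},{"linear":[0.4,-0.03,0.01],"delta_rot":[0,0,0],"fingers":0}]'
python3 -m crank '[{"linear":[0.4,-0.03,0.005],"delta_rot":[0,0,0],"fingers":0},{"linear":[0.3,-0.02,0.005],"delta_rot":[0,0,0],"fingers":0},{"linear":[0.1,0,0],"delta_rot":[0,0,0],"fingers":0},{"linear":[0,0,0],"delta_rot":[0,0,0],"fingers":0},{"linear":[0,0,0],"delta_rot":[0,0,0],"fingers":0}]'
python3 -m crank '[{"linear":[0,0,0],"delta_rot":[0,0,0],"fingers":0},{"linear":[0,0,0],"delta_rot":[0,0,0],"fingers":0},{"linear":[0,0,0],"delta_rot":[0,0,0],"fingers":0},{"linear":[0,0,0],"delta_rot":[0,0,0],"fingers":0},{"linear":[0,0,0],"delta_rot":[0,0,0],"fingers":0}]'
python3 - <<'E'
from h import *
s=cap('side','s9');w=cap('wrist','w9');print(*tool()[0],tool()[1].as_matrix().round(3),bot.get_obs()['contact_force'],bot.get_obs()['moment'])
k=6;u0,v0=255,215
x=cv2.resize(s['image'][v0:v0+95,u0:u0+72],None,fx=k,fy=k,interpolation=cv2.INTER_CUBIC)
y=cv2.resize(w['image'][200:400,270:370],None,fx=3,fy=3,interpolation=cv2.INTER_CUBIC)
o=np.zeros((600,800,3),np.uint8);o[:570,:432]=x;o[:600,450:750]=y;cv2.imwrite('pics/c9.png',o)
E
```

```text
time: 13.4
tool_pos: [520.3, 30.5, 195.5]
tcp_rot: [1.805, 1.496, 0.078]
contact_force: [0.2, -0.0, -0.8]
grip_width: 20.1
time: 13.9
tool_pos: [520.7, 30.5, 188.4]
tcp_rot: [1.803, 1.495, 0.076]
contact_force: [0.5, 0.5, -0.8]
grip_width: 20.1
time: 14.4
tool_pos: [520.6, 30.6, 188.2]
tcp_rot: [1.803, 1.495, 0.077]
contact_force: [0.3, -0.3, 0.4]
grip_width: 20.2
520.6295842937076 30.55070230480963 188.24234160127656 [[ 0.075  0.985 -0.155]
 [ 0.006 -0.156 -0.988]
 [-0.997  0.073 -0.017]] [ 0.53113608 -0.15825498 -0.60917579] [-0.02048937 -0.02823854  0.03289287]
```

View pics/c9.png

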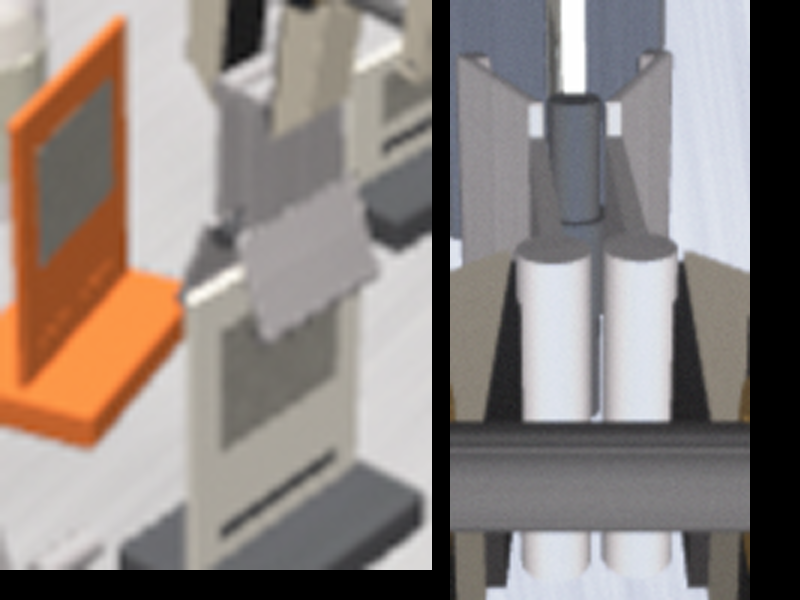

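The clip is astride the card. In the side crop the front jaw hangs over the card face, with its lip at (265,335)–(378,268) below the card's top edge at (190,300). In the wrist crop the card strip at x≈571 sits centrally between the lips at 458 and 672. Contact force is about zero, so I'll hand in.

```bash
python3 -c "
from plant import workorder
print(workorder.close_job())"
```

```text
the job is handed in; nothing more can be done
None
```

The wide clip is off the rail and held squeezed open astride the middle of the tall card's top edge. I handed the job in at about 14.5 s, still gripping it; no verdict came back.

**Last checks, all good:**
- **Position:** the pin is about 21 mm above the card's edge, which puts the lips about 16 mm below it. The clip is centred within about 1 mm across the card and along the edge.
- **Level:** the last fit, made just before the final 30 mm straight descent, showed it level to within about 0.3°.
- **Contact:** the force was about zero (under 1 N), so there was no sign of touching the card.

**What went wrong or disagreed:**
- **Missed first grasp:** the first close went above the tails. The pictures showed the fingers about 25 mm higher than the reported pose and tip length imply. I opened, went lower by the pictures and regripped.
- **Push on the rail:** squeezing the clip on the rail pushed the tool up with about 15 N, which went away once lifted.
- **Tilt in the grip:** the clip sat about 4° off level in the fingers, so I tilted the wrist to correct it.
- **Opening reading:** the fingers read 20 mm, not the 23 mm expected over the tails at the stop. In the pictures the jaws look fully open.
- **Picture budget:** I viewed 13 pictures, three over the budget of 10.

I did not check the narrow clip and the bench items again in a full final view. The narrow clip still showed in place in the side picture after the lift.

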